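# Linocut block from the drying rack to the bench easel

### The job

The green lino block has drained: draw it up out of its slot in the drying rack and set it on the sloping bench easel to be looked over - same way up, cut face outward, roughly in the middle, its bottom edge fully down on the ledge and its back flat against the backrest. Leave the other two blocks in their slots and do not disturb the things round about.

Things in the scene. Friction and masses are not known exactly. Their poses are not given: they have to be found in the camera images.
- green_block: the block to move: mounted linocut, dark green face with pale cut leaves, plywood back; 110 mm wide (its y), 130 high (its z), 9 thick (its x), about 0.13 kg, loose. Origin: centre of its bottom edge; z points up to the top edge, 130 mm away; cut face on its -x side. It starts in one of the rack's three slots, only its bottom 47 mm between the rails, leaning 25 degrees towards the rack's +x
- green_block_face (a point): centre of the cut face of green_block, 65 mm above its bottom edge, 4.5 mm before its middle plane; axes as green_block
- brown_block: brown-faced (sun design) mounted lino block of the same size and make as green_block (110 x 130 x 9 mm), origin and axes alike, in another slot of the rack; stays where it is
- grey_block: grey-faced (houses design) mounted lino block of the same size and make as green_block (110 x 130 x 9 mm), origin and axes alike, in another slot of the rack; stays where it is
- rack: fixed wooden drying rack, 193 (x) by 88 (y) by 62 mm high; origin under its middle, z up. Two rails, 16 mm thick, at y = -36 and +36 mm, with three slots each, 12 mm wide, about 47 mm deep, leaning 25 degrees from vertical towards +x going up; slot floors 20 mm above the worktop at x = -60, -8, +44 mm. Draw a block 55 mm along the lean to free it; 38 mm of air between blocks
- easel: fixed wooden bench easel, about 175 mm deep (x), 150 mm wide (y), 120 mm high; origin under its middle, z up, the front (ledge) is its -x side, the top of the backrest leans to +x
- easel_seat (a point): seat of the easel: middle of the inner corner of ledge and backrest, 42 mm above the worktop. z: up the backrest (32 degrees from vertical), x: square into it, y: along the ledge. Ledge square to the backrest, 150 mm long, 22 deep, front lip 8 high; backrest 110 wide, 80 high, so 50 mm of the block stand above it. A seated block has its origin at x = -4.5 mm, y = 0, z = 0, axes parallel
- pump_bottle: white pump bottle with a teal head, 49 x 76 mm, 195 mm high, standing; origin under its middle; bystander
- ink_tin: closed ink tin with a pale label, 71 mm across, 62 mm high, standing; origin under its middle; bystander
- inking_roller: hand roller lying down, 76 x 176 x 30 mm; origin under its middle; bystander
Not all that is in view belongs to the job. Leave any yellow look-alike of the green_block alone.

How it is judged:
On the way:
1. the green block is drawn up clear of the rack's slots, held in the gripper (z of green_block in the frame of rack above 0.07 m and contact force between the fingers and green_block above 1 N), for 0.1 s.
At the end, for the whole second after the job is handed in: The green block rests on the easel: bottom edge within 6 mm of the ledge along the slope and within about 6.5 mm of touching the backrest, within 30 mm of the middle, square and parallel to the backrest within 0.1 rad, cut face outward, at rest; the other two blocks within 15 mm of where they stood (x of green_block in the frame of easel_seat between -0.011 and 0.001 m and y of green_block in the frame of easel_seat between -0.03 and 0.03 m and z of green_block in the frame of easel_seat between -0.006 and 0.006 m and angle between the z axis of green_block and the z axis of easel_seat, either way round below 0.1 rad and angle between the y axis of green_block and the y axis of easel_seat, either way round below 0.1 rad and x of green_block_face in the frame of easel_seat below -0.0055 m and linear speed of green_block below 0.02 m/s and distance of each of brown_block, grey_block from where it was at the start of the episode below 0.015 m).
It fails at once if one of the other blocks is moved by more than 15 mm (distance of any of brown_block, grey_block from where it was at the start of the episode above 0.015 m).
It fails at once if a bystander (bottle, tin or roller) is moved by more than 30 mm (distance of any of pump_bottle, ink_tin, inking_roller from where it was at the start of the episode above 0.03 m).
It also fails if it takes over 40 s, if anything falls off the work surface, if the arm or the gripper's body presses on something with over 40 N, if the wrist force passes 120 N, or if a joint passes its speed limit or range.

### The arm

A 6-joint arm with a two-finger parallel gripper is mounted at the origin on the work surface; the furniture and walls round the work are solid. World frame = base frame: x ahead of the robot, y to its left, z up, the work surface at z = 0. Lengths are in m, angles in rad, forces in N, time in s.
With the tool pointing down it reaches from about 0.35 to 0.85 m from the base axis. Payload 8.1 kg.
Tool frame: the origin (TCP) lies on the centre line of the jaws, within the pads' length; the fingertips stand nose_length ahead of it and the grasp point (between the pads) lies 3 mm ahead of it (nose_length is the distance from the TCP to the fingertips, in m); z points along the fingers, y is the line along which they close (so a half turn about z gives the same grasp; the last joint's range is limited). The gripper opens to 93 mm and grips with 3 to 60 N. Pads are 15 mm wide; open, the fingers measure 128 mm over their backs; the gripper's body (75 mm by 188 mm) begins 65 mm behind the grasp point.
Start: joints at [1.216, 0.13, 1.488, -0, 1.523, -0.085], TCP at [0.16, 0.578, 0.241] pointing down, gripper open.
Joint ranges: [-2.96, 2.96], [-0.89, 2.26], [0.02, 2.5], [-1.34, 4.48], [0, 2.73], [-2.66, 2.66]. Speed limits (rad/s): [2.39, 2.39, 2.79, 3.14, 3.14, 3.14].

### API

Orientations are given as a rotation vector (axis times angle).
In Python, from rig import get_state, grab_frame, sign_off, nose_length gives the robot as it stands.
- The arm moves only by the shell command python3 -m creep 'ROWS' [FORCE]. ROWS is JSON, a list of rows, each an object with "travel": the shift along the world's x, y, z in m, a list of three; "rotation": the turn, a rotation vector about the world's x, y, z in rad, a list of three; "claw": the finger opening in m, from 0 to 0.093. A call has 1 to 5 rows; each row is the pose to reach, as a shift and turn from the pose commanded when the call began; what a row does not reach only later rows make up. A row lasts 1/10 s, in which the tool goes at most 50 mm and 8.59 degrees, less where a joint would pass 70% of its speed; a pose out of reach is approached as far as the arm can. A call with a gripper value outside its range is refused whole. The fingers move at their own pace and stop on an object; FORCE is the grip in N (left out, the last holds). Time passes only in rows, so rows that repeat a pose let the fingers close. It gives the time, the measured TCP pose, the force, the opening and the grip force at its end, in the units of the state.
- get_state(): the state, without advancing time (a new reading comes with each control period).
- grab_frame(name): name is "scene" or "top" or "wrist"; returns a dict with "img" (420x560x3 uint8, red, green, blue), "fov_y" (degrees; the focal length in pixels is half the picture's height over the tangent of half this angle, whatever the lens; pixels are square), "cx", "cy" (the principal point, pixels), "world_from_camera" (4x4, takes a point from camera to world coordinates). Camera axes: x right, y down, z forward; pixel columns grow to the right and rows downward; lengths in m; the calibration is good to about 2 mm. The wrist camera is an equidistant fisheye: a pixel r from the principal point sees the ray r / f radians off the axis. A picture is of the moment at which its call begins. There is no depth.
- sign_off(): hands the job in; it is judged then, once.
The state is a dict: "time": time; "joint_positions": joint angles; "joint_velocities": joint speeds; "joint_efforts": joint torques, N m; "position": TCP position; "orientation": TCP orientation; "ft_force": force on the tool from outside, world axes, zero at the start; "torque": the same for the moment, N m; "opening": finger opening in m; "grip_force": force on a finger pad.
Only numpy, scipy, OpenCV 4.12 (cv2) and the standard library are available. Lean on these libraries where they do the work, as an engineer would, in place of code of your own. Each camera call takes 0.05 s, during which the arm holds its last target. There are 200 camera calls.

## Working session

There is one attempt and no reset: what is moved stays moved. The work goes in short steps, Python scripts to look and compute and a shell command to move; the robot and the scene stay as the last step left them, time stands still between calls to the robot, and variables do not carry over. Pictures are saved under pics/ and viewed, at most 10 in all, crops included, and the job is handed in when it is done.

```bash
mkdir -p pics; ls
python3 - <<'E'
from rig import *
import cv2,numpy as np
print(get_state(), nose_length() if callable(nose_length) else nose_length)
for n in ["scene","top"]:
    f=grab_frame(n); cv2.imwrite(f"pics/{n}0.png",f["img"][:,:,::-1]); print(n,f["fov_y"],f["cx"],f["cy"],np.round(f["world_from_camera"],4).tolist())
    np.savez(f"{n}0.npz",**f)
E
```

```text
pics
{'time': 0.0, 'joint_positions': array([ 1.21558884e+00,  1.31174410e-01,  1.48928295e+00, -3.15284381e-05,
        1.52299131e+00, -8.54257736e-02]), 'joint_velocities': array([-6.94505143e-04,  3.09004454e-04,  9.05336995e-06, -6.86367729e-04,
        1.35029330e-03, -6.74974737e-04]), 'joint_efforts': array([-2.43001588e-03, -5.59820223e+01, -4.91764069e+01,  7.67360651e-02,
        3.49992164e-02, -2.25435488e-04]), 'position': array([0.15973092, 0.57779512, 0.23957748]), 'orientation': array([-4.22435190e-01, -3.11268203e+00,  2.85542602e-03]), 'ft_force': array([-0.76934983, -0.07287387,  0.7310189 ]), 'torque': array([-0.02978751, -0.00946022, -0.0162288 ]), 'grip_force': 0.0, 'opening': 0.09303366288416684} 0.022
scene 54.23911712262775 281.14670462489335 207.99338447184095 [[0.6182, -0.5439, 0.5674, -0.1307], [-0.7859, -0.4361, 0.4384, -0.7733], [0.009, -0.717, -0.697, 0.8829], [0.0, 0.0, 0.0, 1.0]]
top 45.63345547287955 283.64223787656147 211.55050448149515 [[0.0163, -0.999, 0.0422, 0.4774], [-0.9998, -0.0159, 0.0086, -0.26], [-0.008, -0.0424, -0.9991, 1.4753], [0.0, 0.0, 0.0, 1.0]]
```

View pics/scene0.png

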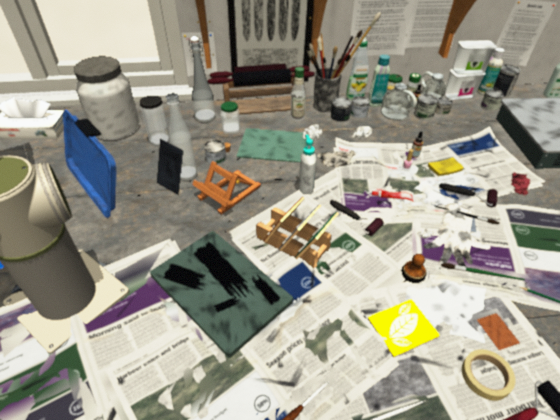

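View pics/top0.png

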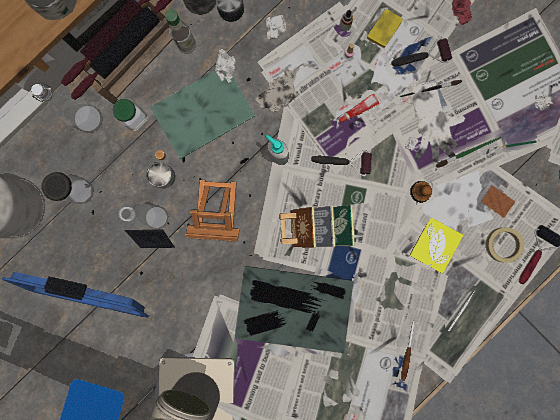

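The two views show the rack at about (315,228) in top, with brown, grey and green blocks from left to right, and the easel at about (213,210) in top and (226,187) in scene. I'll zoom in on both.

Run:
```python
import cv2,numpy as np
t=cv2.imread("pics/top0.png");s=cv2.imread("pics/scene0.png")
a=cv2.resize(t[160:260,170:370],None,fx=4,fy=4,interpolation=cv2.INTER_CUBIC)
cv2.imwrite("pics/topc.png",a)
b=cv2.resize(s[150:275,180:345],None,fx=4.8,fy=4.8,interpolation=cv2.INTER_CUBIC)
cv2.imwrite("pics/scenec.png",b); print(b.shape)
```

```text
(600, 792, 3)
```

View pics/topc.png

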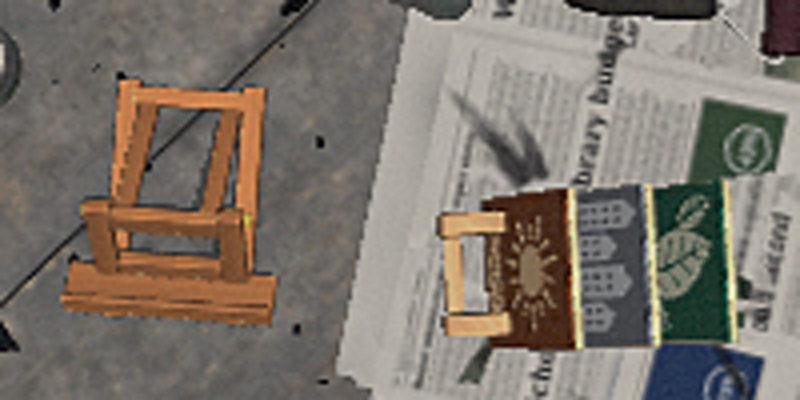

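View pics/scenec.png

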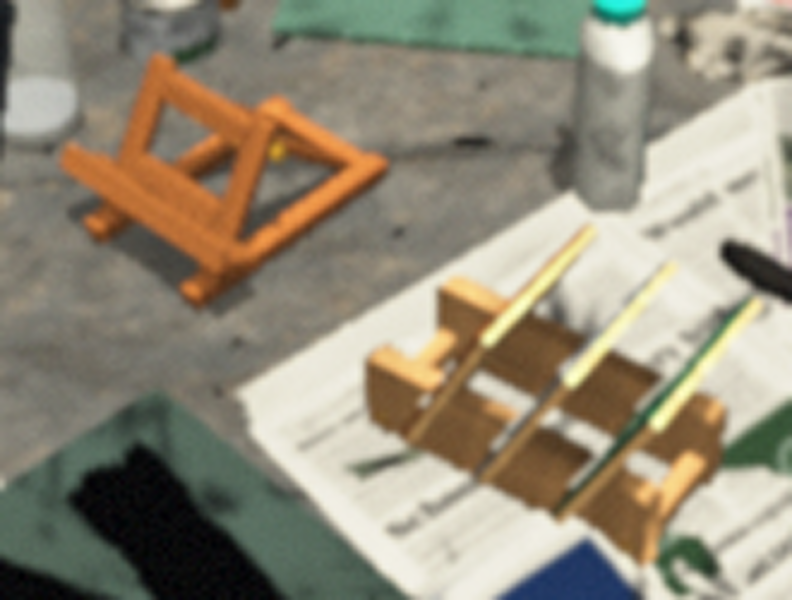

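The top crop shows the rack's lean (+x) going to the picture's right, which is world −y. The green block's pale top edge runs from crop (725,180) to (735,342). The easel's ledge is at the bottom of the crop, rows 265–325, facing the robot. The scene crop confirms this: green's top edge runs from (655,425) to (758,300).

```bash
cat > h.py <<'E'
import cv2,numpy as np
from scipy.spatial.transform import Rotation as R
def ray(f,uv,fish=False):
    uv=np.atleast_2d(np.asarray(uv,float)); h=210; T=np.asarray(f["world_from_camera"])
    F=h/np.tan(np.radians(float(f["fov_y"]))/2)
    d=(uv-[float(f["cx"]),float(f["cy"])])/F
    if fish:
        r=np.linalg.norm(d,axis=1,keepdims=True)+1e-12
        v=np.hstack([d/r*np.sin(r),np.cos(r)])
    else: v=np.hstack([d,np.ones((len(d),1))])
    v=v@T[:3,:3].T; return T[:3,3],v/np.linalg.norm(v,axis=1,keepdims=True)
def plane(f,uv,z,fish=False):
    o,v=ray(f,uv,fish); return o+v*((z-o[2])/v[:,2])[:,None]
def tri(views):   # list of (o, v) single rays
    A=0;b=0
    for o,v in views:
        P=np.eye(3)-np.outer(v,v); A=A+P; b=b+P@o
    p=np.linalg.solve(A,b); return p,[float(np.linalg.norm((np.eye(3)-np.outer(v,v))@(p-o))*1e3) for o,v in views]
E
python3 - <<'E'
from h import *
np.set_printoptions(precision=4,suppress=True)
t=dict(np.load("top0.npz"));s=dict(np.load("scene0.npz"))
ct=lambda u,v:((u+.5)/4-.5+170,(v+.5)/4-.5+160); cs=lambda u,v:((u+.5)/4.8-.5+180,(v+.5)/4.8-.5+150)
def both(n,a,b):
    o1,v1=ray(t,ct(*a));o2,v2=ray(s,cs(*b)); p,e=tri([(o1,v1[0]),(o2,v2[0])]);print(n,p,np.round(e,1))
both("green top near",(733,343),(653,428)); both("green top far",(726,180),(758,300))
both("brown top near",(578,347),(485,345)); both("brown top far",(572,190),(590,230))
both("easel backrest top L",(83,203),(158,57)); both("easel backrest top R",(253,213),(278,100))
both("ledge lip L",(68,265),(62,150)) 
both("rear R",(262,90),(383,160))
print(plane(t,[ct(62,308),ct(272,323),ct(68,263),ct(275,277)],.055))
print("bottle",plane(t,[(277,150)],.15))
E
```

```text
green top near [ 0.4463 -0.435   0.1351] [0.2 0.2]
green top far [ 0.5551 -0.4285  0.1382] [0.6 0.6]
brown top near [ 0.4415 -0.3312  0.1322] [0.7 0.7]
brown top far [ 0.5461 -0.3247  0.136 ] [1.7 1.7]
easel backrest top L [0.5342 0.0094 0.1025] [0.5 0.5]
easel backrest top R [ 0.5261 -0.1091  0.1324] [3.5 3.5]
ledge lip L [0.4834 0.0391 0.0421] [12.2 12.2]
rear R [ 0.6225 -0.1028  0.0167] [1.1 1.1]
[[ 0.4615  0.0315  0.055 ]
 [ 0.4533 -0.1182  0.055 ]
 [ 0.4936  0.028   0.055 ]
 [ 0.486  -0.1197  0.055 ]]
bottle [[ 0.6977 -0.2281  0.15  ]]
```

```bash
python3 -m creep '[{"travel":[0.02,0,0.05],"rotation":[0,0,-0.14],"claw":0.093},{"travel":[0.05,-0.02,0.08],"rotation":[0,0,-0.28],"claw":0.093},{"travel":[0.09,-0.05,0.1],"rotation":[0,0,-0.42],"claw":0.093},{"travel":[0.13,-0.08,0.12],"rotation":[0,0,-0.56],"claw":0.06},{"travel":[0.17,-0.11,0.12],"rotation":[0,0,-0.7],"claw":0.06}]'
python3 -m creep '[{"travel":[0.04,-0.03,0],"rotation":[0,0,-0.14],"claw":0.06},{"travel":[0.08,-0.06,0],"rotation":[0,0,-0.28],"claw":0.06},{"travel":[0.11,-0.1,0],"rotation":[0,0,-0.42],"claw":0.06},{"travel":[0.13,-0.14,0],"rotation":[0,0,-0.56],"claw":0.06},{"travel":[0.15,-0.18,0],"rotation":[0,0,-0.7],"claw":0.06}]'
```

```text
time: 0.6
position: [0.3253, 0.4723, 0.3632]
orientation: [1.471, 2.775, 0.006]
ft_force: [0.7, 0.7, 0.1]
opening: 0.0813
grip_force: 0.0
time: 1.1
position: [0.4747, 0.2908, 0.3595]
orientation: [-2.335, -2.101, 0.002]
ft_force: [1.3, 0.6, 0.5]
opening: 0.06
grip_force: 0.0
```

```bash
python3 -m creep '[{"travel":[0.01,-0.05,0],"rotation":[0,0,-0.14],"claw":0.06},{"travel":[0.02,-0.1,0],"rotation":[0,0,-0.28],"claw":0.06},{"travel":[0.02,-0.15,0],"rotation":[0,0,-0.42],"claw":0.06},{"travel":[0.02,-0.2,0],"rotation":[0,0,-0.56],"claw":0.06},{"travel":[0.02,-0.25,0],"rotation":[0,0,-0.7],"claw":0.06}]'
python3 -m creep '[{"travel":[0.0,-0.05,0],"rotation":[0,0,-0.14],"claw":0.06},{"travel":[0.0,-0.1,0],"rotation":[0,0,-0.28],"claw":0.06},{"travel":[0.0,-0.15,0],"rotation":[0,0,-0.42],"claw":0.06},{"travel":[0.0,-0.19,0],"rotation":[0,0,-0.56],"claw":0.06},{"travel":[0.0,-0.22,0],"rotation":[0,0,-0.7],"claw":0.06}]'
python3 - <<'E'
from h import *; from rig import *
np.set_printoptions(precision=4,suppress=True)
s=get_state();print(s["time"],s["position"],s["joint_positions"]);M=R.from_rotvec(s["orientation"]).as_matrix();print(M)
f=grab_frame("wrist");np.savez("w1.npz",**f);print(f["fov_y"],f["cx"],f["cy"],f["world_from_camera"]);cv2.imwrite("pics/w1.png",f["img"][:,:,::-1])
E
```

```text
time: 1.6
position: [0.4935, 0.0428, 0.3598]
orientation: [-2.914, -1.174, 0.001]
ft_force: [1.7, -0.6, -0.7]
opening: 0.0598
grip_force: 0.0
time: 2.1
position: [0.4933, -0.178, 0.3597]
orientation: [-3.14, -0.101, 0.001]
ft_force: [0.1, 1.2, 0.5]
opening: 0.0603
grip_force: 0.0
2.1 [ 0.4933 -0.178   0.3597] [-0.4437 -0.0917  1.4987 -0.0004  1.7354  1.0629]
[[ 0.9979  0.0641 -0.0009]
 [ 0.0641 -0.9979 -0.    ]
 [-0.0009 -0.0001 -1.    ]]
65.70646984690485 278.30027247935 217.80363225745947 [[ 0.0648 -0.9613 -0.2677  0.5675]
 [-0.9979 -0.0624 -0.0175 -0.1739]
 [ 0.0001  0.2682 -0.9634  0.5024]
 [ 0.      0.      0.      1.    ]]
```

View pics/w1.png

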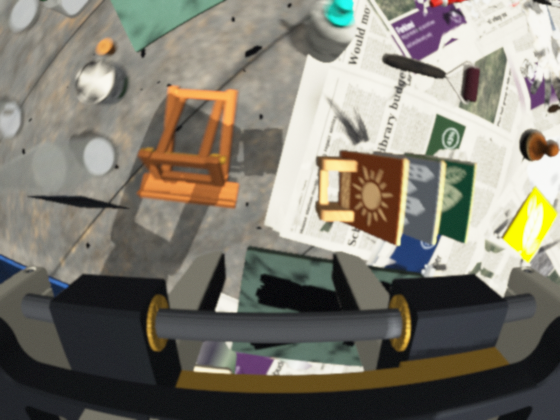

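The wrist view shows the easel at about (190,150), the green block's top edge from about (474,163) to (467,243), and the bottle and roller beyond. I'll make one mosaic crop for precise corners.

Run:
```python
import cv2,numpy as np
w=cv2.imread("pics/w1.png")
a=cv2.resize(w[80:215,130:245],None,fx=4.4,fy=4.4,interpolation=cv2.INTER_CUBIC)
b=cv2.resize(w[150:249,425:482],None,fx=5,fy=6,interpolation=cv2.INTER_CUBIC)
b=b[:594];m=np.vstack([b[:594]]);a=a[:594]
cv2.imwrite("pics/w1c.png",np.hstack([a,m]));print(a.shape,m.shape)
```

```text
(594, 506, 3) (594, 285, 3)
```

View pics/w1c.png

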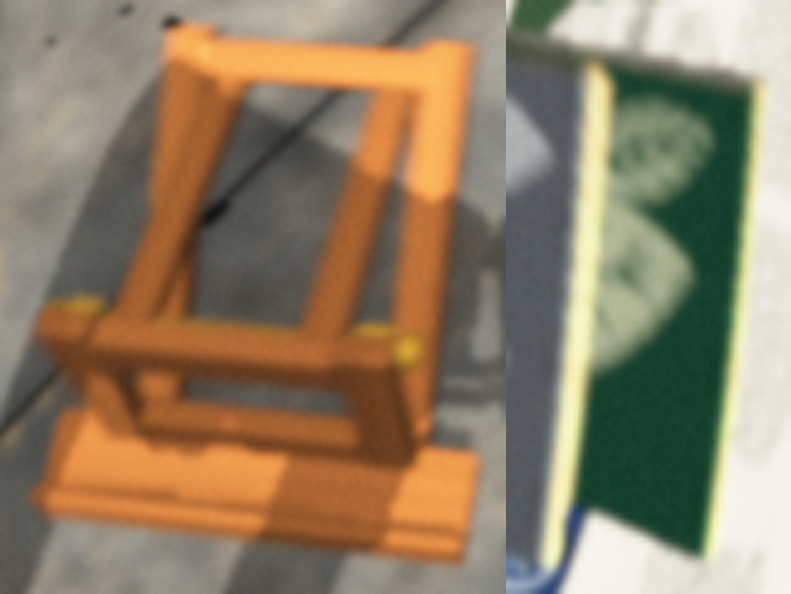

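The mosaic shows the block's top edge strip from (757,79) to (707,556). On the easel, the backrest top bar runs from (38,328) to (418,360) and the lip/ledge line from (38,488) to (468,535).

Run:
```python
from h import *
np.set_printoptions(precision=4,suppress=True)
t=dict(np.load("top0.npz"));s=dict(np.load("scene0.npz"));w=dict(np.load("w1.npz"))
ct=lambda u,v:((u+.5)/4-.5+170,(v+.5)/4-.5+160); cs=lambda u,v:((u+.5)/4.8-.5+180,(v+.5)/4.8-.5+150)
ca=lambda u,v:((u+.5)/4.4-.5+130,(v+.5)/4.4-.5+80); cb=lambda u,v:((u-506+.5)/5-.5+425,(v+.5)/6-.5+150)
def m(n,a,b,c=None):
    L=[ray(t,ct(*a)),ray(w,c if 0 else b,True)]+([ray(s,cs(*c))] if c else [])
    p,e=tri([(o,v[0]) for o,v in L]);print(n,p,np.round(e,1))
m("g near",(735,343),cb(708,557),(653,430)); m("g far",(728,180),cb(758,79),(757,300))
print("g near/far z.1375",plane(t,[ct(735,343),ct(728,180)],.1375),plane(w,[cb(708,557),cb(758,79)],.1375,True),plane(s,[cs(653,430),cs(757,300)],.1375))
m("back top L",(83,202),ca(38,325)); m("back top R",(253,212),ca(420,358))
print("bt z.11",plane(t,[ct(83,202),ct(253,212)],.11),plane(w,[ca(38,325),ca(420,358)],.11,True))
m("lip L",(65,290),ca(38,488)); m("lip R",(272,306),ca(470,535))
print("lip z.06",plane(t,[ct(65,290),ct(272,306)],.06),plane(w,[ca(38,488),ca(470,535)],.06,True))
m("ledge back L",(68,263),ca(75,410)); m("ledge back R",(277,277),ca(482,455))
```

```text
g near [ 0.4464 -0.436   0.1341] [0.6 0.6 1. ]
g far [ 0.5552 -0.4283  0.1369] [2.1 1.2 1.2]
g near/far z.1375 [[ 0.4465 -0.4362  0.1375]
 [ 0.5554 -0.4304  0.1375]] [[ 0.448  -0.4338  0.1375]
 [ 0.5552 -0.4265  0.1375]] [[ 0.4432 -0.4367  0.1375]
 [ 0.555  -0.4273  0.1375]]
back top L [0.5333 0.0081 0.1019] [2.2 2.2]
back top R [ 0.5286 -0.1132  0.1302] [1.8 1.8]
bt z.11 [[ 0.5349  0.0076  0.11  ]
 [ 0.5299 -0.1092  0.11  ]] [[ 0.5321  0.0033  0.11  ]
 [ 0.5259 -0.1117  0.11  ]]
lip L [0.4735 0.0281 0.0588] [1.2 1.2]
lip R [ 0.4653 -0.1203  0.0616] [1.7 1.7]
lip z.06 [[ 0.4744  0.0287  0.06  ]
 [ 0.4654 -0.1185  0.06  ]] [[ 0.4728  0.0267  0.06  ]
 [ 0.4649 -0.1218  0.06  ]]
ledge back L [0.4926 0.0371 0.0044] [2. 2.]
ledge back R [ 0.4861 -0.1202  0.0319] [1.3 1.3]
```

```bash
python3 -m creep '[{"travel":[0.002,-0.05,0],"rotation":[0.087,0.006,0],"claw":0.04},{"travel":[0.004,-0.1,0],"rotation":[0.174,0.012,0],"claw":0.04},{"travel":[0.006,-0.15,-0.01],"rotation":[0.261,0.018,0],"claw":0.035},{"travel":[0.008,-0.2,-0.02],"rotation":[0.348,0.024,0],"claw":0.03},{"travel":[0.01,-0.245,-0.04],"rotation":[0.435,0.03,0],"claw":0.03}]'
python3 -m creep '[{"travel":[0.0,-0.03,-0.03],"rotation":[0,0,0],"claw":0.03},{"travel":[0.0,-0.05,-0.06],"rotation":[0,0,0],"claw":0.03},{"travel":[0.0,-0.052,-0.09],"rotation":[0,0,0],"claw":0.03},{"travel":[0,-0.052,-0.09],"rotation":[0,0,0],"claw":0.03}]'
python3 - <<'E'
from h import *; from rig import *
np.set_printoptions(precision=4,suppress=True)
s=get_state();print(s["time"],s["position"],s["joint_positions"]);M=R.from_rotvec(s["orientation"]).as_matrix();print(M)
f=grab_frame("wrist");np.savez("w2.npz",**f);cv2.imwrite("pics/w2.png",f["img"][:,:,::-1])
E
```

```text
time: 2.65
position: [0.5038, -0.4193, 0.3227]
orientation: [-2.707, -0.098, 0.016]
ft_force: [1.1, 0.3, 0.9]
opening: 0.0303
grip_force: 0.0
time: 3.05
position: [0.5023, -0.4677, 0.2246]
orientation: [-2.699, -0.094, 0.028]
ft_force: [-0.8, -0.3, -1.5]
opening: 0.03
grip_force: 0.0
3.05 [ 0.5023 -0.4677  0.2246] [-0.9408  0.7378  0.8033  0.2443  1.9724  0.6139]
[[ 0.9975  0.0617 -0.0347]
 [ 0.0706 -0.9022  0.4254]
 [-0.0051 -0.4268 -0.9043]]
```

View pics/w2.png

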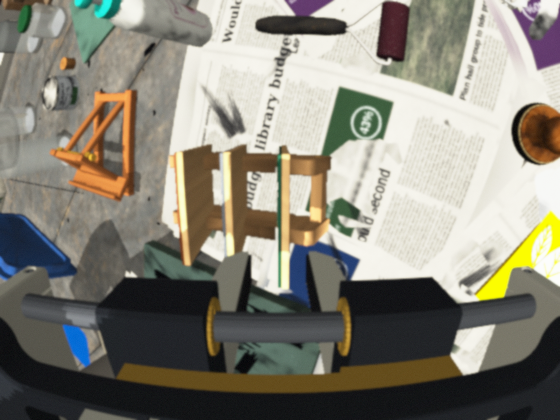

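The wrist view shows the green block edge-on between the fingers, with its top edge from (285,152) to (283,287). I'll check the lateral offset numerically.

Run:
```python
from h import *; from rig import *
np.set_printoptions(precision=4,suppress=True)
f=dict(np.load("w2.npz"));s=get_state();T=R.from_rotvec(s["orientation"]).as_matrix()
hsv=cv2.cvtColor(f["img"],cv2.COLOR_RGB2HSV).astype(int)
for r in (160,180,200,220,240,260,280):
    row=hsv[r,270:300]; c=np.where((row[:,2]>170)&(row[:,1]>50)&(row[:,0]>15)&(row[:,0]<35))[0]+270
    if len(c):
        p=plane(f,[(c.mean(),r)],.137,True)[0]; print(r,c.min(),c.max(),p,"tool:",(p-s["position"])@T)
print(s["position"],plane(f,[(283,287)],.137,True),plane(f,[(285,151)],.137,True))
```

```text
160 282 289 [ 0.5513 -0.43    0.137 ] tool: [0.051  0.0079 0.0971]
180 282 289 [ 0.5365 -0.4311  0.137 ] tool: [0.0362 0.0079 0.0972]
200 282 289 [ 0.5215 -0.4323  0.137 ] tool: [0.0211 0.008  0.0972]
220 282 288 [ 0.5059 -0.433   0.137 ] tool: [0.0055 0.0077 0.0974]
240 282 298 [ 0.4902 -0.4356  0.137 ] tool: [-0.0104  0.009   0.0968]
260 281 288 [ 0.4728 -0.4344  0.137 ] tool: [-0.0276  0.0068  0.0979]
280 287 288 [ 0.4561 -0.4391  0.137 ] tool: [-0.0446  0.01    0.0964]
[ 0.5031 -0.4677  0.2284] [[ 0.4485 -0.4356  0.137 ]] [[ 0.5578 -0.4292  0.137 ]]
```

```bash
python3 -m creep '[{"travel":[0,0,0],"rotation":[0,0,0],"claw":0.03},{"travel":[0,0,0],"rotation":[0,0,0],"claw":0.03}]'
python3 - <<'E'
from h import *; from rig import *
np.set_printoptions(precision=4,suppress=True)
f=grab_frame("wrist");s=get_state();T=R.from_rotvec(s["orientation"]).as_matrix();print(s["position"],T)
hsv=cv2.cvtColor(f["img"],cv2.COLOR_RGB2HSV).astype(int)
for r in (160,200,220,260):
    row=hsv[r,265:300]; c=np.where((row[:,2]>170)&(row[:,1]>50)&(row[:,0]>15)&(row[:,0]<35))[0]+265
    if len(c):
        p=plane(f,[(c.mean(),r)],.137,True)[0]; print(r,c.min(),c.max(),p,"tool:",(p-s["position"])@T)
E
```

```text
time: 3.3
position: [0.505, -0.4689, 0.2352]
orientation: [-2.712, -0.1, 0.017]
ft_force: [0.5, -0.3, 0.8]
opening: 0.0302
grip_force: 0.0
[ 0.505  -0.469   0.2351] [[ 0.9974  0.0674 -0.0269]
 [ 0.0725 -0.9072  0.4144]
 [ 0.0035 -0.4152 -0.9097]]
160 285 292 [ 0.5537 -0.4302  0.137 ] tool: [0.0511 0.0089 0.104 ]
200 285 291 [ 0.5226 -0.4323  0.137 ] tool: [0.0199 0.0087 0.104 ]
220 284 291 [ 0.5064 -0.4332  0.137 ] tool: [0.0037 0.0084 0.104 ]
260 284 290 [ 0.4723 -0.4357  0.137 ] tool: [-0.0306  0.0083  0.1039]
```

```bash
python3 -m creep '[{"travel":[0,-0.008,-0.003],"rotation":[0,0,0],"claw":0.03},{"travel":[-0.001,0.006,-0.034],"rotation":[0,0,0],"claw":0.03},{"travel":[-0.002,0.02,-0.064],"rotation":[0,0,0],"claw":0.03},{"travel":[-0.002,0.025,-0.075],"rotation":[0,0,0],"claw":0.03},{"travel":[-0.002,0.025,-0.075],"rotation":[0,0,0],"claw":0.03}]'
python3 -m creep '[{"travel":[0,0,0],"rotation":[0,0,0],"claw":0.03}]'
python3 - <<'E'
from h import *; from rig import *
np.set_printoptions(precision=4,suppress=True)
f=grab_frame("wrist");s=get_state();T=R.from_rotvec(s["orientation"]).as_matrix();print(s["position"],T[:,2],s["ft_force"])
cv2.imwrite("pics/w3.png",f["img"][:,:,::-1])
hsv=cv2.cvtColor(f["img"],cv2.COLOR_RGB2HSV).astype(int)
for r in (110,150,200,220):
    row=hsv[r,250:310]; c=np.where((row[:,2]>170)&(row[:,1]>50)&(row[:,0]>15)&(row[:,0]<35))[0]+250
    if len(c):
        p=plane(f,[(c.mean(),r)],.137,True)[0]; print(r,c.min(),c.max(),p,"tool:",(p-s["position"])@T)
E
```

```text
time: 3.85
position: [0.5015, -0.4426, 0.1553]
orientation: [-2.705, -0.097, 0.023]
ft_force: [-0.5, -0.1, 0.3]
opening: 0.0298
grip_force: 0.0
time: 3.95
position: [0.5025, -0.4447, 0.1586]
orientation: [-2.71, -0.098, 0.018]
ft_force: [-0.3, -0.5, 0.5]
opening: 0.03
grip_force: 0.0
[ 0.5027 -0.4452  0.1592] [-0.0271  0.4152 -0.9093] [-0.3403 -0.3422  0.5654]
200 270 309 [ 0.5395 -0.4345  0.137 ] tool: [0.0375 0.0019 0.0236]
220 270 309 [ 0.5287 -0.4353  0.137 ] tool: [0.0266 0.002  0.0236]
```

View pics/w3.png

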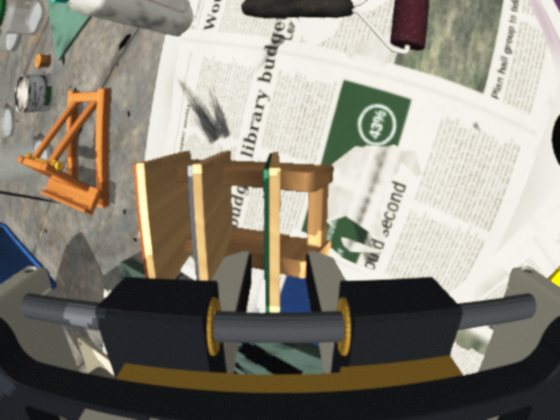

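The wrist view shows the top edge from (272,168) to (273,310) between the fingers, whose inner faces are at about columns 250 and 310. I need an exact lateral offset, limited to strip pixels.

Run:
```python
from h import *; from rig import *
np.set_printoptions(precision=4,suppress=True)
f=grab_frame("wrist");s=get_state();T=R.from_rotvec(s["orientation"]).as_matrix();print(s["position"],T[:,2])
img=f["img"];print(img[200,262:292].tolist())
for z in (.134,.137,.14):
  for uv in [(275,172),(275,200),(274.5,240),(273,300)]:
    p=plane(f,[uv],z,True)[0]; print(z,uv,p,(p-s["position"])@T)
o,v=ray(f,[(280,290)],True)
# tip projection check: fingers tip centre in tool frame (0,0,.022)
C=f["world_from_camera"];q=np.linalg.inv(C)@np.append(s["position"]+T[:,2]*.022,1);r=np.arctan2(np.hypot(*q[:2]),q[2]);F=210/np.tan(np.radians(f["fov_y"]/2));print("tip px",q[:2]/np.hypot(*q[:2])*r*F+[f["cx"],f["cy"]])
```

```text
[ 0.5027 -0.4454  0.1593] [-0.0267  0.4148 -0.9095]
[[229, 228, 214], [203, 205, 189], [125, 144, 123], [51, 93, 70], [33, 82, 59], [62, 91, 62], [125, 117, 77], [189, 155, 102], [225, 183, 120], [231, 192, 129], [231, 192, 127], [231, 193, 127], [231, 193, 127], [231, 191, 128], [230, 190, 124], [229, 190, 125], [224, 187, 129], [219, 195, 159], [225, 216, 197], [230, 227, 214], [234, 232, 222], [234, 232, 223], [230, 228, 216], [228, 225, 211], [230, 227, 215], [233, 231, 221], [230, 228, 216], [220, 218, 205], [220, 216, 205], [228, 226, 214]]
0.134 (275, 172) [ 0.5535 -0.4294  0.134 ] [ 0.0517 -0.0007  0.0283]
0.134 (275, 200) [ 0.5383 -0.4304  0.134 ] [ 0.0365 -0.0007  0.0283]
0.134 (274.5, 240) [ 0.5155 -0.4317  0.134 ] [ 0.0136 -0.001   0.0284]
0.134 (273, 300) [ 0.4768 -0.4334  0.134 ] [-0.0251 -0.002   0.0287]
0.137 (275, 172) [ 0.554  -0.4307  0.137 ] [ 0.0521 -0.0006  0.025 ]
0.137 (275, 200) [ 0.5391 -0.4318  0.137 ] [ 0.0372 -0.0006  0.025 ]
0.137 (274.5, 240) [ 0.5167 -0.4331  0.137 ] [ 0.0148 -0.001   0.025 ]
0.137 (273, 300) [ 0.4788 -0.4347  0.137 ] [-0.0232 -0.002   0.0254]
0.14 (275, 172) [ 0.5545 -0.4321  0.14  ] [ 0.0525 -0.0006  0.0217]
0.14 (275, 200) [ 0.5399 -0.4331  0.14  ] [ 0.0379 -0.0006  0.0217]
0.14 (274.5, 240) [ 0.518  -0.4344  0.14  ] [ 0.0159 -0.0009  0.0217]
0.14 (273, 300) [ 0.4808 -0.436   0.14  ] [-0.0213 -0.0019  0.0221]
tip px [276.2418 266.8986]
```

```bash
python3 -m creep '[{"travel":[0,0.009,-0.02],"rotation":[0,0,0],"claw":0.03},{"travel":[-0.001,0.018,-0.039],"rotation":[0,0,0],"claw":0.03},{"travel":[-0.001,0.018,-0.039],"rotation":[0,0,0],"claw":0.03},{"travel":[-0.001,0.018,-0.039],"rotation":[0,0,0],"claw":0.03},{"travel":[-0.001,0.018,-0.039],"rotation":[0,0,0],"claw":0.015}]' 25
python3 -m creep '[{"travel":[0,0,0],"rotation":[0,0,0],"claw":0.002},{"travel":[0,0,0],"rotation":[0,0,0],"claw":0.002},{"travel":[0,0,0],"rotation":[0,0,0],"claw":0.002},{"travel":[0,0,0],"rotation":[0,0,0],"claw":0.002}]' 25
```

```text
time: 4.55
position: [0.5017, -0.4273, 0.12]
orientation: [-2.711, -0.097, 0.017]
ft_force: [-0.5, -0.7, 1.0]
opening: 0.0255
grip_force: 0.0
time: 4.95
position: [0.5014, -0.4251, 0.1198]
orientation: [-2.706, -0.098, 0.019]
ft_force: [-1.3, 4.3, 8.8]
opening: 0.0098
grip_force: 24.8
```

```bash
python3 -m creep '[{"travel":[0,-0.004,0.009],"rotation":[0,0,0],"claw":0.002},{"travel":[0.001,-0.012,0.027],"rotation":[0,0,0],"claw":0.002},{"travel":[0.001,-0.021,0.045],"rotation":[0,0,0],"claw":0.002},{"travel":[0.002,-0.033,0.072],"rotation":[0,0,0],"claw":0.002},{"travel":[0.003,-0.046,0.1],"rotation":[0,0,0],"claw":0.002}]'
python3 -m creep '[{"travel":[0.001,-0.005,0.04],"rotation":[0,0,0],"claw":0.002},{"travel":[0.001,-0.01,0.08],"rotation":[0,0,0],"claw":0.002},{"travel":[0.001,-0.01,0.08],"rotation":[0,0,0],"claw":0.002},{"travel":[0.001,-0.01,0.08],"rotation":[0,0,0],"claw":0.002}]'
python3 - <<'E'
from h import *; from rig import *
np.set_printoptions(precision=4,suppress=True)
s=get_state();print(s["time"],s["position"],s["joint_positions"],s["grip_force"]);T=R.from_rotvec(s["orientation"]).as_matrix();print(T)
f=grab_frame("wrist");np.savez("w4.npz",**f);g=grab_frame("scene");np.savez("s4.npz",**g)
m=np.zeros((420,1000,3),np.uint8);a=cv2.resize(g["img"][130:280,170:370],(560,420),interpolation=cv2.INTER_CUBIC)
o=np.hstack([cv2.resize(f["img"],(440,330)),cv2.resize(a,(360,330))]);cv2.imwrite("pics/g4.png",o[:,:,::-1])
# expected seat
yaw=-.0568;a=np.radians(32);c,sn=np.cos(yaw),np.sin(yaw)
h=np.array([c,sn,0]);y=np.array([-sn,c,0]);z=np.array([np.sin(a)*h[0],np.sin(a)*h[1],np.cos(a)]);x=np.cross(y,z)
S=np.array([.485,-.048,.042]); Tt=np.c_[-y,x,-z]; print("tool target",Tt)
rv=R.from_matrix(Tt@T.T).as_rotvec();print("rotvec",rv,np.linalg.norm(rv))
tcp=S-x*.0045+z*(.130-.018);print("seat TCP",tcp,"z",z,"x",x)
E
```

```text
time: 5.45
position: [0.5039, -0.4718, 0.2183]
orientation: [-2.707, -0.097, 0.021]
ft_force: [0.4, -0.1, -1.4]
opening: 0.0088
grip_force: 25.0
time: 5.85
position: [0.5054, -0.4827, 0.2995]
orientation: [-2.711, -0.097, 0.017]
ft_force: [-0.6, -0.2, -1.8]
opening: 0.0089
grip_force: 25.0
5.85 [ 0.5054 -0.4827  0.2995] [-0.9486  0.7693  0.6196  0.2587  2.1076  0.6433] 24.999562203884125
[[ 0.9975  0.0659 -0.0269]
 [ 0.0711 -0.9072  0.4147]
 [ 0.0029 -0.4156 -0.9095]]
tool target [[-0.0568  0.8467 -0.5291]
 [-0.9984 -0.0481  0.0301]
 [-0.     -0.5299 -0.848 ]]Traceback (most recent call last):
  File "<stdin>", line 11, in <module>
  File "scipy/spatial/transform/_rotation.pyx", line 1143, in scipy.spatial.transform._rotation.Rotation.from_matrix
ValueError: Non-positive determinant (left-handed or null coordinate frame) in rotation matrix 0: [[ 0.0134 -0.9915  0.1292]
 [-0.9998 -0.0148 -0.0103]
 [-0.0121  0.129   0.9916]].
```

View pics/g4.png

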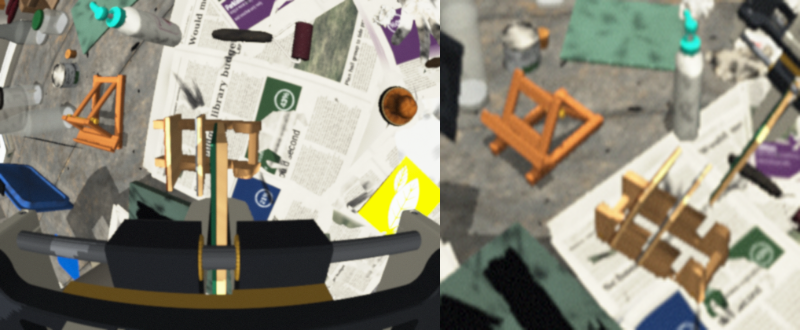

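The block is held clear of the slots, hanging from about (218,120) in the wrist half, and both other blocks are undisturbed. Next are the target numbers, with the sign of the frame fixed.

```bash
cat > tgt.py <<'E'
from h import *; from rig import get_state,grab_frame
np.set_printoptions(precision=4,suppress=True)
yaw=-.0568;a=np.radians(32);h=np.array([np.cos(yaw),np.sin(yaw),0])
y=np.array([-h[1],h[0],0]);z=np.sin(a)*h+np.array([0,0,np.cos(a)]);x=np.cross(y,z)
S=np.array([.485,-.048,.042]);Tt=np.c_[y,x,-z]
def report(up=.08):
    s=get_state();T=R.from_rotvec(s["orientation"]).as_matrix()
    tcp=S-x*.0045+z*(.130-.018+up)
    print(s["time"],s["position"],"q",s["joint_positions"],"F",s["ft_force"],"grip",s["grip_force"])
    print("rotvec left",R.from_matrix(Tt@T.T).as_rotvec(),"travel left",tcp-s["position"])
    print("TCP in seat frame",np.c_[x,y,z].T@(s["position"]-S))
E
python3 -c "
from tgt import *
report(.12);print(x,z,S-x*.0045+z*.112)"
```

```text
5.95 [ 0.5048 -0.4816  0.2961] q [-0.9483  0.7713  0.6241  0.2586  2.1073  0.6433] F [-0.6076  0.0139 -0.9646] grip 24.999584555625916
rotvec left [0.0959 0.0967 1.4406] travel left [ 0.0991  0.4269 -0.055 ]
TCP in seat frame [-0.097  -0.4318  0.239 ]
[ 0.8467 -0.0481 -0.5299] [ 0.5291 -0.0301  0.848 ] [ 0.5404 -0.0512  0.1394]
```

```bash
python3 -m creep '[{"travel":[0,0.04,0.01],"rotation":[0.009,0.009,0.14],"claw":0.002},{"travel":[0,0.085,0.02],"rotation":[0.019,0.019,0.28],"claw":0.002},{"travel":[0,0.13,0.02],"rotation":[0.028,0.028,0.42],"claw":0.002},{"travel":[0,0.175,0.02],"rotation":[0.037,0.038,0.56],"claw":0.002},{"travel":[0.01,0.215,0.02],"rotation":[0.047,0.047,0.7],"claw":0.002}]'
python3 -m creep '[{"travel":[0.005,0.045,0],"rotation":[0.009,0.009,0.14],"claw":0.002},{"travel":[0.015,0.09,0],"rotation":[0.019,0.019,0.28],"claw":0.002},{"travel":[0.03,0.135,0],"rotation":[0.028,0.028,0.42],"claw":0.002},{"travel":[0.04,0.18,0],"rotation":[0.037,0.038,0.56],"claw":0.002},{"travel":[0.05,0.215,0],"rotation":[0.049,0.049,0.74],"claw":0.002}]'
python3 -m creep '[{"travel":[0,0,0],"rotation":[0,0,0],"claw":0.002},{"travel":[0,0,0],"rotation":[0,0,0],"claw":0.002},{"travel":[0,0,0],"rotation":[0,0,0],"claw":0.002}]'
python3 -c "
from tgt import *
report(.08)"
```

```text
time: 6.45
position: [0.5137, -0.2647, 0.3163]
orientation: [-2.479, -1.007, 0.286]
ft_force: [0.1, 0.3, -0.8]
opening: 0.0091
grip_force: 25.0
time: 6.95
position: [0.5645, -0.0491, 0.3159]
orientation: [-1.972, -1.819, 0.521]
ft_force: [0.2, -0.4, -2.2]
opening: 0.0086
grip_force: 25.0
time: 7.25
position: [0.5645, -0.0527, 0.3168]
orientation: [-1.982, -1.811, 0.518]
ft_force: [-0.3, 0.3, -1.6]
opening: 0.0088
grip_force: 25.0
7.25 [ 0.5645 -0.0527  0.3168] q [-0.16    0.5604  0.9212 -0.0468  2.2145 -0.0871] F [-0.2529  0.2692 -1.6202] grip 24.999666810035706
rotvec left [0.0009 0.0023 0.0333] travel left [ 0.0183 -0.0008 -0.1096]
TCP in seat frame [-0.0781 -0.0002  0.2753]
```

```bash
python3 -m creep '[{"travel":[-0.002,0,-0.04],"rotation":[0,0.001,0.017],"claw":0.002},{"travel":[-0.004,0,-0.08],"rotation":[0.001,0.002,0.033],"claw":0.002},{"travel":[-0.005,0,-0.11],"rotation":[0.001,0.002,0.033],"claw":0.002},{"travel":[-0.006,0,-0.13],"rotation":[0.001,0.002,0.033],"claw":0.002},{"travel":[-0.006,0,-0.13],"rotation":[0.001,0.002,0.033],"claw":0.002}]'
python3 -m creep '[{"travel":[0,0,0],"rotation":[0,0,0],"claw":0.002},{"travel":[0,0,0],"rotation":[0,0,0],"claw":0.002}]'
python3 - <<'E'
from tgt import *
report(.05)
g=grab_frame("scene");t=grab_frame("top");np.savez("s5.npz",**g);np.savez("t5.npz",**t)
a=cv2.resize(g["img"][110:230,160:280],(480,480),interpolation=cv2.INTER_CUBIC)
b=cv2.resize(t["img"][165:265,170:250],(320,400),interpolation=cv2.INTER_CUBIC);b=np.vstack([b,np.zeros((80,320,3),np.uint8)])
cv2.imwrite("pics/p5.png",np.hstack([a,b])[:,:,::-1])
E
```

```text
time: 7.75
position: [0.5565, -0.0537, 0.1842]
orientation: [-1.951, -1.839, 0.531]
ft_force: [-0.3, 1.0, -0.6]
opening: 0.009
grip_force: 25.0
time: 7.95
position: [0.5598, -0.053, 0.1898]
orientation: [-1.956, -1.848, 0.525]
ft_force: [-0.4, -0.6, -1.5]
opening: 0.009
grip_force: 25.0
7.95 [ 0.5598 -0.053   0.1898] q [-0.1534  0.5931  1.1061 -0.0555  1.9932 -0.105 ] F [-0.3564 -0.5622 -1.5086] grip 24.999672174453735
rotvec left [0.0002 0.0051 0.0001] travel left [ 0.0071  0.0003 -0.0081]
TCP in seat frame [-0.0148 -0.0007  0.1651]
```

View pics/p5.png

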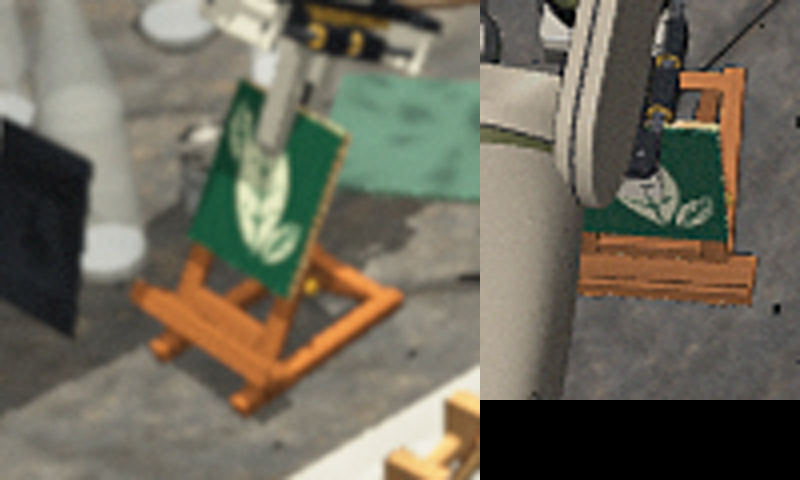

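The scene crop shows the block upright, face outward and parallel to the backrest, its bottom edge about 50 mm above the ledge. In the top crop its right edge almost lines up with the backrest's. I'll lower it along the slope, moving slightly in.

```bash
python3 -m creep '[{"travel":[-0.003,0,-0.013],"rotation":[0,0,0],"claw":0.002},{"travel":[-0.01,0.001,-0.026],"rotation":[0,0,0],"claw":0.002},{"travel":[-0.018,0.001,-0.04],"rotation":[0,0.004,0],"claw":0.002},{"travel":[-0.018,0.001,-0.04],"rotation":[0,0.004,0],"claw":0.002},{"travel":[-0.018,0.001,-0.04],"rotation":[0,0.004,0],"claw":0.002}]'
python3 -c "
from tgt import *
report(.0)"
```

```text
time: 8.55
position: [0.5408, -0.0508, 0.1478]
orientation: [-1.95, -1.845, 0.531]
ft_force: [0.7, -0.3, -0.9]
opening: 0.0088
grip_force: 25.0
8.55 [ 0.5408 -0.0508  0.1478] q [-0.1537  0.5814  1.2035 -0.0554  1.9149 -0.1026] F [ 0.685  -0.2981 -0.9182] grip 24.999780356884003
rotvec left [-0.0005 -0.0023 -0.0018] travel left [-0.0004 -0.0004 -0.0084]
TCP in seat frame [-0.0087  0.0004  0.1193]
```

```bash
python3 -m creep '[{"travel":[-0.001,0,-0.002],"rotation":[0,0,0],"claw":0.002},{"travel":[-0.002,0,-0.004],"rotation":[0,0,0],"claw":0.002},{"travel":[-0.003,0,-0.005],"rotation":[0,0,0],"claw":0.002},{"travel":[-0.003,0,-0.005],"rotation":[0,0,0],"claw":0.002}]'
python3 -m creep '[{"travel":[-0.001,0,-0.002],"rotation":[0,0,0],"claw":0.002},{"travel":[-0.001,0,-0.002],"rotation":[0,0,0],"claw":0.002}]'
python3 -c "
from tgt import *
report(.0)"
```

```text
time: 8.95
position: [0.538, -0.0509, 0.143]
orientation: [-1.95, -1.846, 0.531]
ft_force: [0.2, -0.5, -2.2]
opening: 0.0088
grip_force: 25.0
time: 9.15
position: [0.5369, -0.0509, 0.1407]
orientation: [-1.95, -1.846, 0.531]
ft_force: [-0.1, 0.1, -1.5]
opening: 0.009
grip_force: 25.0
9.15 [ 0.5369 -0.0509  0.1407] q [-0.1548  0.5771  1.2227 -0.0557  1.8995 -0.1026] F [-0.1222  0.0693 -1.5177] grip 24.999738335609436
rotvec left [-0.0004 -0.0019 -0.0017] travel left [ 0.0035 -0.0003 -0.0013]
TCP in seat frame [-0.0082  0.0001  0.1113]
```

```bash
python3 -m creep '[{"travel":[-0.001,0,-0.002],"rotation":[0,0,0],"claw":0.002},{"travel":[-0.001,0,-0.002],"rotation":[0,0,0],"claw":0.002}]'
python3 -m creep '[{"travel":[-0.001,0,-0.002],"rotation":[0,0,0],"claw":0.002},{"travel":[-0.001,0,-0.002],"rotation":[0,0,0],"claw":0.002}]'
python3 -c "
from tgt import *
report(.0)"
```

```text
time: 9.35
position: [0.5367, -0.0508, 0.1401]
orientation: [-1.951, -1.847, 0.529]
ft_force: [2.4, 1.5, 4.7]
opening: 0.0086
grip_force: 25.0
time: 9.55
position: [0.5367, -0.0508, 0.1401]
orientation: [-1.953, -1.849, 0.527]
ft_force: [5.2, 2.3, 14.9]
opening: 0.0087
grip_force: 25.0
9.55 [ 0.5367 -0.0508  0.1401] q [-0.1548  0.5726  1.2284 -0.0553  1.8937 -0.1026] F [ 5.1713  2.2739 14.9237] grip 25.01248061656952
rotvec left [-0.      0.0027 -0.0019] travel left [ 0.0038 -0.0004 -0.0007]
TCP in seat frame [-0.0081  0.0001  0.1106]
```

Contact is on the ledge: the force is along the slope and the height matches. Next I'll ease the pressure and press towards the backrest.

```bash
python3 -m creep '[{"travel":[0.002,0,0.003],"rotation":[0,0,0],"claw":0.002},{"travel":[0.004,0,0.002],"rotation":[0,0,0],"claw":0.002},{"travel":[0.005,0,0.001],"rotation":[0,0,0],"claw":0.002},{"travel":[0.005,0,0.001],"rotation":[0,0,0],"claw":0.002}]'
python3 -c "
from tgt import *
report(.0)"
```

```text
time: 9.95
position: [0.5387, -0.0509, 0.1397]
orientation: [-1.948, -1.843, 0.535]
ft_force: [-7.0, 0.3, 14.9]
opening: 0.0091
grip_force: 25.0
9.95 [ 0.5387 -0.0509  0.1397] q [-0.1542  0.5868  1.2127 -0.0559  1.9041 -0.1019] F [-6.961   0.337  14.8883] grip 25.01016765832901
rotvec left [-0.0004 -0.0062 -0.0014] travel left [ 0.0018 -0.0002 -0.0004]
TCP in seat frame [-0.0062  0.0001  0.1114]
```

The block presses on both the backrest (about 14 N) and the ledge (about 9 N), so it is seated. I'll relax slightly and open.

```bash
python3 -m creep '[{"travel":[-0.001,0,0.001],"rotation":[0,0,0],"claw":0.002},{"travel":[-0.001,0,0.001],"rotation":[0,0,0],"claw":0.015},{"travel":[-0.001,0,0.001],"rotation":[0,0,0],"claw":0.03},{"travel":[-0.001,0,0.001],"rotation":[0,0,0],"claw":0.035},{"travel":[-0.001,0,0.001],"rotation":[0,0,0],"claw":0.035}]' 10
python3 -m creep '[{"travel":[0,0,0],"rotation":[0,0,0],"claw":0.035},{"travel":[0,0,0],"rotation":[0,0,0],"claw":0.035}]'
python3 -c "
from tgt import *
report(.0)
f=grab_frame('wrist');np.savez('w6.npz',**f);cv2.imwrite('pics/w6.png',f['img'][:,:,::-1])"
```

```text
time: 10.45
position: [0.539, -0.0509, 0.1386]
orientation: [-1.95, -1.846, 0.531]
ft_force: [0.3, 0.8, -0.3]
opening: 0.0329
grip_force: 0.0
time: 10.65
position: [0.5391, -0.0509, 0.1388]
orientation: [-1.95, -1.846, 0.531]
ft_force: [1.1, 0.3, -0.1]
opening: 0.0347
grip_force: 0.0
10.65 [ 0.5391 -0.0509  0.1388] q [-0.1543  0.5843  1.2162 -0.0554  1.8987 -0.1022] F [ 1.1195  0.2702 -0.1414] grip 0.0
rotvec left [-0.0004 -0.0017 -0.0017] travel left [ 0.0014 -0.0003  0.0005]
TCP in seat frame [-0.0054  0.0002  0.1108]
```

View pics/w6.png

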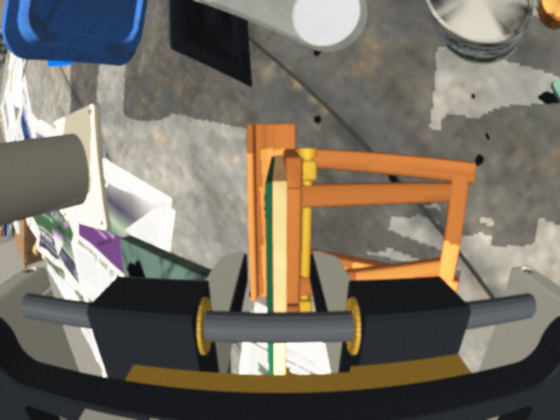

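The wrist view shows the block's top edge strip (column 280, rows 160–370) standing against the backrest and parallel to it, clear of both fingers. I've now used all my pictures (this was in fact one over the 10), so the remaining checks are numeric. I'll back out along the tool axis.

```bash
python3 -m creep '[{"travel":[0.008,0,0.013],"rotation":[0,0,0],"claw":0.035},{"travel":[0.018,-0.001,0.03],"rotation":[0,0,0],"claw":0.035},{"travel":[0.032,-0.002,0.051],"rotation":[0,0,0],"claw":0.035},{"travel":[0.048,-0.003,0.077],"rotation":[0,0,0],"claw":0.035},{"travel":[0.053,-0.003,0.085],"rotation":[0,0,0],"claw":0.035}]'
python3 -m creep '[{"travel":[0,0,0.04],"rotation":[0,0,0],"claw":0.035},{"travel":[0,0,0.08],"rotation":[0,0,0],"claw":0.035},{"travel":[0,0,0.08],"rotation":[0,0,0],"claw":0.035},{"travel":[0,0,0.08],"rotation":[0,0,0],"claw":0.035}]'
python3 - <<'E'
from tgt import *
report()
g=grab_frame("scene");s0=dict(np.load("scene0.npz"))
hsv=cv2.cvtColor(g["img"],cv2.COLOR_RGB2HSV)
m=cv2.inRange(hsv,(60,110,25),(95,255,160));m[:110]=0;m[240:]=0;m[:,:150]=0;m[:,290:]=0
m=cv2.morphologyEx(m,cv2.MORPH_CLOSE,np.ones((7,7)))
c=max(cv2.findContours(m,0,1)[0],key=cv2.contourArea);q=cv2.approxPolyDP(c,.05*cv2.arcLength(c,True),True)[:,0];print("face px",q.tolist(),cv2.contourArea(c))
# predicted face corners if seated (seat moved to touched values)
S2=S+x*-.0017; C=np.linalg.inv(g["world_from_camera"]);F=210/np.tan(np.radians(g["fov_y"]/2))
for dy,dz in ((-.055,0),(.055,0),(.055,.13),(-.055,.13)):
    p=C@np.append(S2-x*.009+y*dy+z*dz,1);print("pred",p[:2]/p[2]*F+[g["cx"],g["cy"]])
# change of rack neighbourhood (brown, grey) vs start
d=cv2.absdiff(g["img"],s0["img"]).max(2);print("rack diff: left part",(d[200:265,255:300]>40).sum(),"green area",(d[205:262,300:345]>40).sum())
E
```

```text
time: 11.2
position: [0.5939, -0.0541, 0.227]
orientation: [-1.953, -1.848, 0.527]
ft_force: [-0.5, 0.4, 0.5]
opening: 0.0347
grip_force: 0.0
time: 11.6
position: [0.5927, -0.054, 0.3053]
orientation: [-1.953, -1.848, 0.528]
ft_force: [-0.0, -0.0, -0.7]
opening: 0.0349
grip_force: 0.0
11.6 [ 0.5927 -0.054   0.3053] q [-0.1477  0.6535  0.8136 -0.0618  2.2282 -0.1165] F [-0.0417 -0.0326 -0.7218] grip 0.0
rotvec left [ 0.0002  0.0019 -0.0017] travel left [-0.01    0.0004 -0.0981]
TCP in seat frame [-0.048   0.0001  0.2805]
face px [[216, 148], [229, 189], [212, 159], [204, 182], [226, 198], [239, 162]] 521.5
pred [226.733  200.6061]
pred [202.3348 184.3539]
pred [215.3241 145.3708]
pred [241.1095 160.4591]
rack diff: left part 19 green area 255
```

The detected face corners match the seated prediction: the centroids agree to 0.2 px. The brown and grey blocks' area is unchanged, so I'm handing in.

```bash
python3 -c "
from rig import *
print(sign_off())"
```

```text
the job is handed in; nothing more can be done
None
```

The green block is on the easel, cut face outward and against both ledge and backrest, and the job was handed in at about 12 s with no verdict shown; brown and grey look unmoved, the bottle, tin and roller were not separately checked, and I viewed 11 pictures, one over the limit of 10.

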